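Sweep the reject inserts off the sorting tray into the scrap box

TASK

Three of the four cutting inserts on the sorting tray came back from coating bare and dark: with the fingers, gently sweep those three along the deck and off the tray's open edge so that they drop into the yellow scrap box below it. Only push them, never pinch or lift them; leave the gold insert, the holder with the end mill, the mug, the insert case and the scrap box where they are.

Things in the scene. Friction and masses are not known exactly. Their poses are not given: they have to be found in the camera images.
- tray: raised white steel sorting tray, pale level deck, fixed. Origin at bench level under the deck's centre, z up. Deck top 50 mm above it, 220 mm wide in x, 320 mm long in y (-160 to +160). Rims 15 mm high, 3 mm thick on both x sides and the +y end; the -y end (y = -160) is the open edge. Inserts lie near x = -78, -26, 26, 78 mm, one each, any order: sweeps along -y are clear
- scrap_box: open yellow plastic box, loose on the bench, 250 mm along its x, 130 mm along its y, 38 mm high, walls and floor 3 mm, about 0.3 kg. Origin at the centre of its underside, axes as the tray's. It stands below the tray's open edge, its near wall about 15 mm under the deck, its wall tops 12 mm below the deck's top
- reject_1: a square carbide cutting insert, 25.4 x 25.4 mm and 9.5 mm thick with a 9 mm hole mark in the middle, about 85 g, bare dark grey, almost black: a reject, lying flat and loose on the tray's deck at any yaw (pushed at a corner or off centre it turns and drifts sideways); origin at the centre of its underside, z up
- reject_2: a square carbide cutting insert, 25.4 x 25.4 mm and 9.5 mm thick with a 9 mm hole mark in the middle, about 85 g, bare dark grey, almost black: a reject, lying flat and loose on the tray's deck at any yaw (pushed at a corner or off centre it turns and drifts sideways); origin at the centre of its underside, z up
- reject_3: a square carbide cutting insert, 25.4 x 25.4 mm and 9.5 mm thick with a 9 mm hole mark in the middle, about 85 g, bare dark grey, almost black: a reject, lying flat and loose on the tray's deck at any yaw (pushed at a corner or off centre it turns and drifts sideways); origin at the centre of its underside, z up
- good_insert: a square carbide cutting insert, 25.4 x 25.4 mm and 9.5 mm thick with a 9 mm hole mark in the middle, about 85 g, coated bright gold: a good part that stays, lying flat and loose on the tray's deck at any yaw (pushed at a corner or off centre it turns and drifts sideways); origin at the centre of its underside, z up
- holder: dark steel holder block 40 x 40 x 28 mm, 0.36 kg, with a 10 mm end mill standing 30 mm out of its top (58 mm high in all), loose on the deck near the closed +y end; origin at the centre of its underside
- mug: white ceramic mug, 76 mm across, 85 mm high, handle towards its +y, loose on the bench past the tray's closed end; origin at the centre of its underside
- insert_case: flat yellow plastic insert case, 70 x 110 mm, 26 mm high, loose on the bench beside the tray on its +x side; origin at the centre of its underside
Things that resemble listed ones, but are neither listed nor needed, are in the scene too. Of the things that look like the insert_case, take the one that is farthest to the robot's left at the start. Leave any pink look-alike of the reject_2 alone.

How it is judged:
At the end, for the whole second after the job is handed in: All three dark inserts lie at rest inside the yellow scrap box, below its rim. The gold insert, holder, mug and insert case are within 12 mm of where they began, the last three upright, and the scrap box within 20 mm (x of reject_1 in the frame of scrap_box between -0.122 and 0.122 m and y of reject_1 in the frame of scrap_box between -0.062 and 0.062 m and z of each of reject_1, reject_2, reject_3 in the frame of scrap_box below 0.036 m and linear speed of each of reject_1, reject_2, reject_3 below 0.03 m/s and x of reject_2 in the frame of scrap_box between -0.122 and 0.122 m and y of reject_2 in the frame of scrap_box between -0.062 and 0.062 m and x of reject_3 in the frame of scrap_box between -0.122 and 0.122 m and y of reject_3 in the frame of scrap_box between -0.062 and 0.062 m and distance of each of good_insert, holder, mug, insert_case from where it was at the start of the episode below 0.012 m and distance of scrap_box from where it was at the start of the episode below 0.02 m and angle between each of holder, mug, insert_case's own z axis and vertical below 0.1 rad); the robot touches nothing.
It fails at once if a reject insert was lifted (more than 20 mm above the deck) (height (world z) of any of reject_1, reject_2, reject_3 above 0.07 m).
It fails at once if a reject insert was pinched or pressed hard (fingers on it with more than 15 N) (contact force between the fingers and reject_1 above 15 N or contact force between the fingers and reject_2 above 15 N or contact force between the fingers and reject_3 above 15 N).
It fails at once if the gold insert was moved (distance of good_insert from where it was at the start of the episode above 0.012 m).
It fails at once if a bystander was knocked or moved (distance of any of holder, mug, insert_case from where it was at the start of the episode above 0.012 m or angle between any of holder, mug, insert_case's own z axis and vertical above 0.3 rad).
It fails at once if the scrap box was shoved away (distance of scrap_box from where it was at the start of the episode above 0.02 m).
It also fails if it takes over 53 s, if anything falls off the work surface, if the arm or the gripper's body presses on something with over 40 N, if the wrist force passes 120 N, or if a joint passes its speed limit or range.

ROBOT

A 6-joint arm with a two-finger parallel gripper is mounted at the origin on the work surface. World frame = base frame: x ahead of the robot, y to its left, z up, the work surface at z = 0. Lengths are in m, angles in rad, forces in N, time in s.
With the tool pointing down it reaches from about 0.35 to 0.975 m from the base axis. Payload 4.9 kg.
Tool frame: the origin (TCP) lies between the finger pads; the fingertips stand 14 mm ahead of it and the grasp point (between the pads) lies 5 mm behind it (manip.finger_overhang is the distance from the TCP to the fingertips, in m); z points along the fingers, y is the line along which they close (so a half turn about z gives the same grasp; the last joint's range is limited). The gripper opens to 85 mm and grips with 20 to 120 N. Pads are 22 mm wide; open, the fingers measure 114 mm over their backs; the gripper's body (76 mm by 85 mm) begins 54 mm behind the grasp point. The pads swing forward as they close: fully open they stand 13 mm farther back than shut.
Start: joints at [1.21, 0.053, 1.613, -0, 1.476, -0.119], TCP at [0.15, 0.607, 0.245] pointing down, gripper open.
Joint ranges: [-3.01, 3.01], [-1.01, 2.22], [0.06, 2.58], [-1.02, 4.17], [0.09, 2.62], [-3.14, 3.14]. Speed limits (rad/s): [2.57, 2.57, 3.14, 3.14, 3.14, 3.14].

INTERFACE

Orientations are given as a unit quaternion [w, x, y, z].
In Python, from plant import manip, grab_frame gives the robot as it stands.
- The arm moves only by the tool servo_tool, never from a script. Its argument "deltas" is a list that holds one entry, the list of rows, each a list of 5 numbers: the opening in per cent of the stroke, from 0 (shut) to 100 (fully open), then the shift along the world's x, y, z in m, then the turn about the world's z in degrees. A call has exactly 8 rows; each row shifts and turns the commanded pose from where the row before left it; what a row does not reach is not made up. A row lasts 1/10 s, in which the tool goes at most 50 mm and 8.59 degrees, less where a joint would pass 70% of its speed; a pose out of reach is approached as far as the arm can. A call is refused whole if a number of a shift passes 0.05 or a number of a turn 8.59, either way. A call with a gripper value outside its range is refused whole. The fingers move at their own pace and stop on an object; the grip force is fixed at half the most. Time passes only in rows, so rows that do not move let the fingers close, or fill a call up. It gives the time, the measured TCP pose, the force, the opening and the grip force at its end, in the units of the state.
- manip.state(): the state, without advancing time (a new reading comes with each control period).
- grab_frame(name): name is "scene" or "top" or "wrist"; returns a dict with "pixels" (384x512x3 uint8, red, green, blue), "z_map" (384x512 float32, m along the optical axis (not along the pixel's ray), 0 where there is no reading), "fx", "fy", "cx", "cy" (pixels), "rvec" (rotation vector, rad) and "tvec" (3), from world to camera coordinates, as OpenCV has them; the wrist camera has in their place "T_tool_cam" (4x4, takes a point from camera to tool coordinates, whose origin is the TCP and whose axes are the flange's). Camera axes: x right, y down, z forward; pixel columns grow to the right and rows downward; lengths in m; the calibration is good to about 2 mm. A picture is of the moment at which its call begins: read the wrist's pose just before it.
- manip.job_done(): hands the job in; it is judged then, once.
The state is a dict: "time": time; "joint_pos": joint angles; "joint_vel": joint speeds; "joint_efforts": joint torques, N m; "tool_pos": TCP position; "tool_rot": TCP orientation; "contact_force": force on the tool from outside, world axes, zero at the start; "ft_torque": the same for the moment, N m; "gripper_width": opening from 0.0 (shut) to 1.0 (fully open); "grasp_force": force on a finger pad.
Only numpy, scipy, OpenCV 4.12 (cv2) and the standard library are available. Lean on these libraries where they do the work, as an engineer would, in place of code of your own. Each camera call takes 0.05 s, during which the arm holds its last target. There are 200 camera calls.

## Working session

There is one attempt and no reset: what is moved stays moved. The work goes in short steps, Python scripts to look and compute and a tool call to move; the robot and the scene stay as the last step left them, time stands still between calls to the robot, and variables do not carry over. Pictures are saved under pics/ and viewed, at most 10 in all, crops included, and the job is handed in when it is done.

Besides the shell and the picture viewer there is one more tool, called as name([rows], argument=value, ...), one row to a line, values as JSON. servo_tool: Moves the arm, as the interface text tells. Its arguments: {"type":"object","properties":{"deltas":{"type":"array"}},"required":["deltas"]}

```bash
mkdir -p pics; ls; python3 - <<'E'
from plant import manip, grab_frame
import cv2,numpy as np
for n in ("scene","top"):
    f=grab_frame(n); cv2.imwrite(f"pics/{n}0.png",f["pixels"][:,:,::-1])
    np.savez(f"{n}0.npz",**f)
    print(n,f["fx"],f["cx"],f["rvec"],f["tvec"])
s=manip.state();print({k:s[k] for k in("time","tool_pos","tool_rot","contact_force","gripper_width")}, manip.finger_overhang)
E
```

```text
pics
scene 432.84187501217053 257.0616663151763 [ 2.4936731   0.74999125 -0.20882629] [-0.55387223 -0.18539946  1.0337566 ]
top 490.75327683170957 257.873875300988 [ 2.16795069 -2.21171727  0.0996687 ] [0.10591501 0.56988567 1.22361383]
{'time': 0.1, 'tool_pos': array([0.14947638, 0.60632282, 0.24420087]), 'tool_rot': array([-2.24535637e-04,  1.20617986e-01,  9.92698580e-01, -8.83464095e-04]), 'contact_force': array([ 0.28659084, -0.90487992,  0.3381209 ]), 'gripper_width': 0.9975723970280064} 0.014
```

View pics/top0.png

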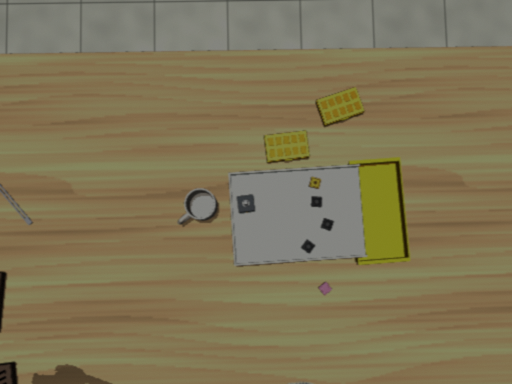

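View pics/scene0.png

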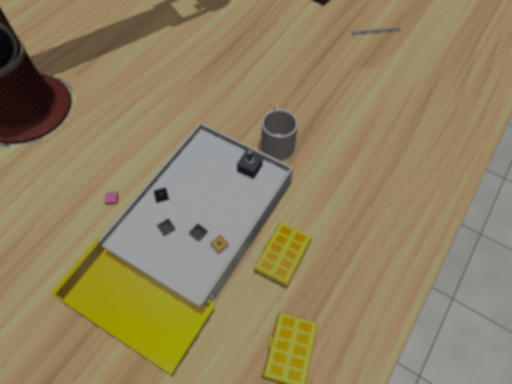

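The top view shows the tray at px (230–365, 165–265) with its open edge and the scrap box to the right (x≈360–405). Gold is at (316,183), and the dark inserts are at (316,201), (327,224) and (308,246). The holder is at (246,203), the mug at (200,205), the pink decoy at (325,288), and the cases at (286,146) and (340,106). The scene view agrees.

```bash
cat > h.py <<'E'
import numpy as np, cv2
def ray(f,uv,z):
    R=cv2.Rodrigues(np.array(f["rvec"]))[0]; t=np.array(f["tvec"]).ravel()
    uv=np.atleast_2d(uv).astype(float)
    d=np.c_[(uv[:,0]-f["cx"])/f["fx"],(uv[:,1]-f["cy"])/f["fy"],np.ones(len(uv))]@R
    c=-R.T@t; return c+d*((z-c[2])/d[:,2])[:,None]
def blobs(mask,amin,amax):
    cs,_=cv2.findContours(mask.astype(np.uint8),cv2.RETR_EXTERNAL,cv2.CHAIN_APPROX_NONE)
    return [c for c in cs if amin<=cv2.contourArea(c)<=amax]
def report(f,deckpoly):
    im=f["pixels"]; hsv=cv2.cvtColor(im,cv2.COLOR_RGB2HSV)
    m=np.zeros(im.shape[:2],np.uint8); cv2.fillPoly(m,[np.int32(deckpoly)],1)
    for n,k in(("dark",(hsv[...,2]<110)),("gold",(hsv[...,1]>110)&(hsv[...,2]>90))):
        for c in blobs(k&(m>0),25,900):
            P=ray(f,c.reshape(-1,2),0.0595)[:,:2]
            (x,y),(w,h),a=cv2.minAreaRect(np.float32(P*1000))
            mu=cv2.moments(c); u=[mu["m10"]/mu["m00"],mu["m01"]/mu["m00"]]
            print(n,np.round(u,1),"c",np.round(ray(f,u,0.0595)[0,:2],4),"rect",round(x),round(y),round(w),round(h),round(a))
E
python3 - <<'E'
from h import *
T=dict(np.load("top0.npz"));S=dict(np.load("scene0.npz"))
report(T,[[232,172],[358,168],[364,256],[238,262]])
print("scene");report(S,[[202,130],[288,170],[208,298],[106,246]])
# tray corners: use z for rims/deck
hsv=cv2.cvtColor(T["pixels"],cv2.COLOR_RGB2HSV)
w=((hsv[...,1]<45)&(hsv[...,2]>120)).astype(np.uint8); w[:,:220]=0;w[:130]=0;w[300:]=0
for c in blobs(w,3000,99999):
    r=cv2.minAreaRect(c); b=cv2.boxPoints(r); print("tray px",np.round(b,1).tolist()); print(np.round(ray(T,b,0.06)[:,:2],4).tolist())
y=((hsv[...,1]>150)&(abs(hsv[...,0].astype(int)-29)<6)).astype(np.uint8); y[:,:340]=0;y[:150]=0
for c in blobs(y,1000,99999):
    b=cv2.boxPoints(cv2.minAreaRect(c)); print("box px",np.round(b,1).tolist()); print(np.round(ray(T,b,0.038)[:,:2],4).tolist())
cv2.imwrite("pics/topz.png",cv2.resize(T["pixels"][150:300,220:420,::-1],None,fx=4,fy=4,interpolation=cv2.INTER_CUBIC))
E
```

```text
dark [307.6 246. ] c [ 0.4551 -0.0241] rect 455 -24 29 28 52
dark [326.8 224. ] c [ 0.5078 -0.0726] rect 508 -73 29 27 70
dark [316.4 201.2] c [ 0.5644 -0.0489] rect 564 -48 30 27 88
dark [245.6 203.5] c [0.5623 0.1254] rect 562 125 45 44 6
dark [260.8 172.4] c [0.6384 0.0864] rect 640 64 4 188 3
gold [314.5 182.2] c [ 0.6117 -0.0456] rect 611 -46 23 24 74
scene
dark [197.9 232.1] c [ 0.5658 -0.0502] rect 566 -50 27 26 84
dark [165.9 227. ] c [ 0.5098 -0.0747] rect 510 -75 25 28 69
dark [160.8 194.8] c [ 0.457  -0.0265] rect 457 -26 25 30 52
dark [249.5 164.4] c [0.5605 0.128 ] rect 563 128 57 55 4
gold [219.1 243.8] c [ 0.6122 -0.0476] rect 612 -47 22 22 75
tray px [[227.89999389648438, 175.39999389648438], [360.1000061035156, 166.60000610351562], [366.1000061035156, 256.20001220703125], [233.89999389648438, 265.0]]
[[0.6324, 0.1677], [0.6483, -0.1598], [0.4274, -0.1664], [0.4129, 0.1567]]
box px [[348.79998779296875, 160.60000610351562], [401.20001220703125, 156.39999389648438], [409.6000061035156, 260.70001220703125], [357.20001220703125, 264.8999938964844]]
[[0.6671, -0.1367], [0.6754, -0.2699], [0.4132, -0.2798], [0.4055, -0.1487]]
```

View pics/topz.png

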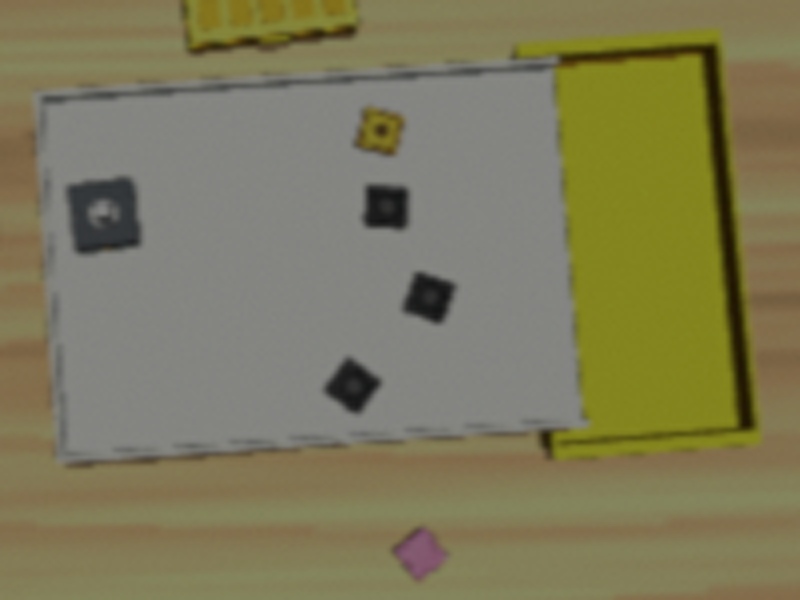

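The zoomed view shows the deck clear around all four inserts, and the lanes toward the open edge (right) are free. Tray centre is about (0.530, 0.001) with yaw about 2.8°, so the sweep direction is (0.049, −0.999). The darks are at (0.456,−0.025), (0.509,−0.074) and (0.565,−0.0495), and the gold is at (0.612,−0.047).

servo_tool([
  [[14, 0.022, -0.042, 0, -5.2], [14, 0.022, -0.042, 0, -5.2], [14, 0.022, -0.042, 0, -5.2], [14, 0.022, -0.042, 0, -5.2], [14, 0.022, -0.042, 0, -5.2], [14, 0.022, -0.042, 0, -5.2], [14, 0.022, -0.042, 0, -5.2], [14, 0.022, -0.042, 0, -5.2]],
])

```text
time: 0.9
tool_pos: [0.3258, 0.269, 0.2449]
tool_rot: [0.0, 0.467, 0.884, -0.0]
contact_force: [0.2, -0.2, 0.8]
gripper_width: 0.135
grasp_force: 0.0
```

servo_tool([
  [[14, 0.022, -0.042, 0, -5.2], [14, 0.022, -0.042, 0, -5.2], [14, 0.022, -0.042, 0, -5.2], [14, 0.022, -0.042, 0, -5.2], [14, 0.022, -0.042, 0, -5.2], [14, 0.022, -0.042, 0, -5.2], [14, 0, 0, -0.04, 0], [14, 0, 0, -0.04, 0]],
])

```text
time: 1.7
tool_pos: [0.459, 0.0171, 0.1654]
tool_rot: [0.001, 0.687, 0.726, 0.001]
contact_force: [0.3, -0.1, -0.9]
gripper_width: 0.142
grasp_force: 0.0
```

servo_tool([
  [[14, -0.002, 0, -0.02, 0], [14, -0.002, 0, -0.02, 0], [14, -0.001, 0, -0.02, 0], [14, 0, 0, -0.015, 0], [14, 0, 0, -0.01, 0], [14, 0, 0, -0.006, 0], [14, 0, 0, -0.004, 0], [14, 0, 0, 0, 0]],
])

```text
time: 2.5
tool_pos: [0.4526, 0.0188, 0.0702]
tool_rot: [-0.0, 0.686, 0.727, -0.0]
contact_force: [0.1, 0.8, 0.7]
gripper_width: 0.142
grasp_force: 0.0
```

```bash
python3 - <<'E'
from plant import manip, grab_frame
import cv2
f=grab_frame("scene"); cv2.imwrite("pics/s1.png",cv2.resize(f["pixels"][100:320,60:340,::-1],None,fx=2.5,fy=2.5))
E
```

```text
(no output)
```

View pics/s1.png

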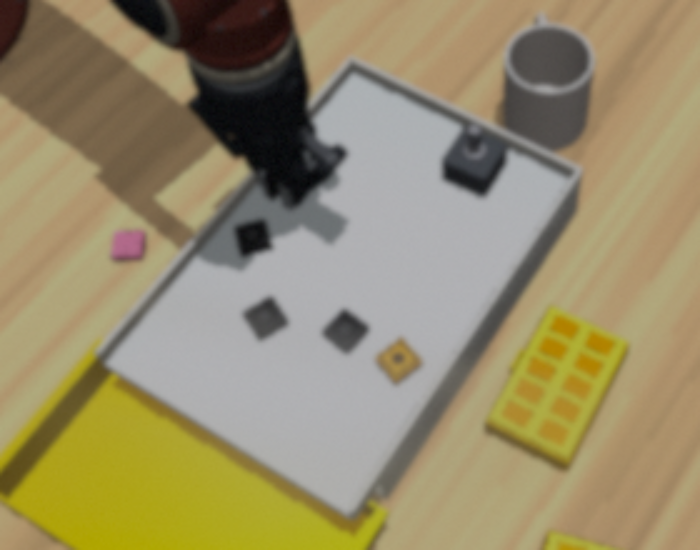

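The fingers (300,190) stand just behind the first dark insert (252,238). Nothing else is near them, so I start the sweep.

servo_tool([
  [[14, 0.001, -0.003, -0.002, 0], [14, 0.0, -0.004, 0, 0], [14, 0.0, -0.004, 0, 0], [14, 0.0, -0.004, 0, 0], [14, 0.0, -0.004, 0, 0], [14, 0.001, -0.004, 0, 0], [14, 0, -0.004, 0, 0], [14, 0, -0.005, 0, 0]],
])

```text
time: 3.35
tool_pos: [0.4547, -0.0135, 0.0683]
tool_rot: [-0.0, 0.686, 0.727, 0.0]
contact_force: [-0.0, -0.4, -0.6]
gripper_width: 0.139
grasp_force: 0.2
```

servo_tool([
  [[14, 0.0003, -0.006, 0, 0], [14, 0.0003, -0.006, 0, 0], [14, 0.0003, -0.006, 0, 0], [14, 0.0003, -0.006, 0, 0], [14, 0.0003, -0.006, 0, 0], [14, 0.0003, -0.006, 0, 0], [14, 0.0003, -0.006, 0, 0], [14, 0.0003, -0.006, 0, 0]],
])

```text
time: 4.15
tool_pos: [0.4571, -0.0617, 0.0683]
tool_rot: [0.0, 0.686, 0.727, -0.0]
contact_force: [0.1, 1.2, -0.6]
gripper_width: 0.141
grasp_force: 0.2
```

```bash
python3 - <<'E'
from plant import manip, grab_frame
import cv2
f=grab_frame("scene"); cv2.imwrite("pics/s2.png",cv2.resize(f["pixels"][100:320,60:340,::-1],None,fx=2.5,fy=2.5))
E
```

```text
(no output)
```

View pics/s2.png

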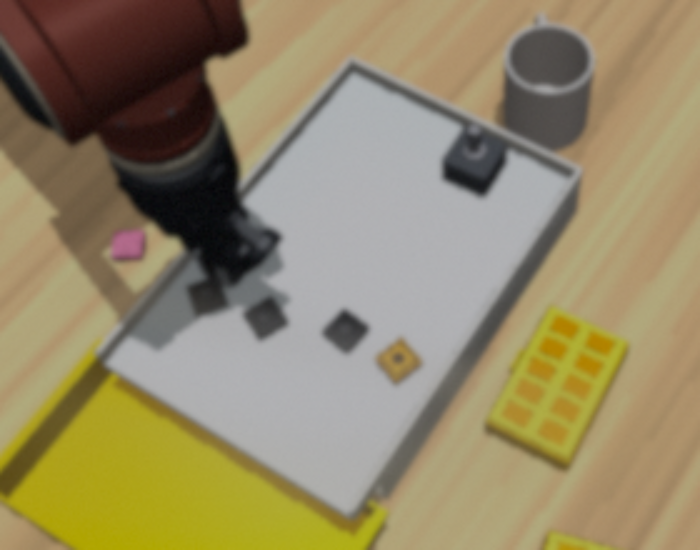

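The insert (207,296) is travelling squarely ahead of the fingers. The lane is clear of the next dark insert at (265,318).

servo_tool([
  [[14, 0.0003, -0.007, 0, 0], [14, 0.0003, -0.007, 0, 0], [14, 0.0003, -0.007, 0, 0], [14, 0.0003, -0.007, 0, 0], [14, 0.0003, -0.007, 0, 0], [14, 0.0003, -0.007, 0, 0], [14, 0.0003, -0.007, 0, 0], [14, 0.0003, -0.007, 0, 0]],
])

```text
time: 5.0
tool_pos: [0.4595, -0.1178, 0.0683]
tool_rot: [0.0, 0.686, 0.727, -0.0]
contact_force: [-1.1, -0.1, 0.1]
gripper_width: 0.141
grasp_force: 0.3
```

servo_tool([
  [[14, 0.0003, -0.006, 0, 0], [14, 0.0003, -0.006, 0, 0], [14, 0.0003, -0.006, 0, 0], [14, 0.0003, -0.006, 0, 0], [14, 0.0003, -0.006, 0, 0], [14, 0.0003, -0.006, 0, 0], [14, 0.0003, -0.006, 0, 0], [14, 0.0003, -0.006, 0, 0]],
])

```text
time: 5.8
tool_pos: [0.4618, -0.1657, 0.0683]
tool_rot: [-0.0, 0.686, 0.727, -0.0]
contact_force: [0.6, -0.2, -0.9]
gripper_width: 0.144
grasp_force: 0.0
```

servo_tool([
  [[14, 0, 0, 0.01, 0], [14, 0, 0.01, 0.02, 0], [14, 0, 0.02, 0.03, 0], [14, 0.005, 0.03, 0.03, 0], [14, 0.01, 0.03, 0, 0], [14, 0.01, 0.03, 0, 0], [14, 0.01, 0.02, 0, 0], [14, 0.005, 0, 0, 0]],
])

```text
time: 6.6
tool_pos: [0.5024, -0.0232, 0.1592]
tool_rot: [0.0, 0.685, 0.729, 0.0]
contact_force: [-0.4, -0.3, 0.7]
gripper_width: 0.14
grasp_force: 0.0
```

```bash
python3 - <<'E'
from plant import manip, grab_frame
import cv2
from h import *
f=grab_frame("scene"); cv2.imwrite("pics/s3.png",cv2.resize(f["pixels"][100:384,40:340,::-1],None,fx=2,fy=2))
print(manip.state()["tool_pos"]); report(f,[[202,130],[288,170],[208,298],[106,246]])
E
```

```text
[ 0.50283869 -0.02445389  0.15912991]
dark [197.9 231.9] c [ 0.5656 -0.0499] rect 565 -50 25 27 85
dark [165.3 226.1] c [ 0.5078 -0.0739] rect 508 -74 28 30 64
dark [249.4 164.4] c [0.5604 0.1279] rect 559 129 47 56 7
dark [180.8 170. ] c [0.453  0.0403] rect 454 43 44 87 3
gold [219.  243.8] c [ 0.6122 -0.0477] rect 612 -47 22 22 75
```

View pics/s3.png

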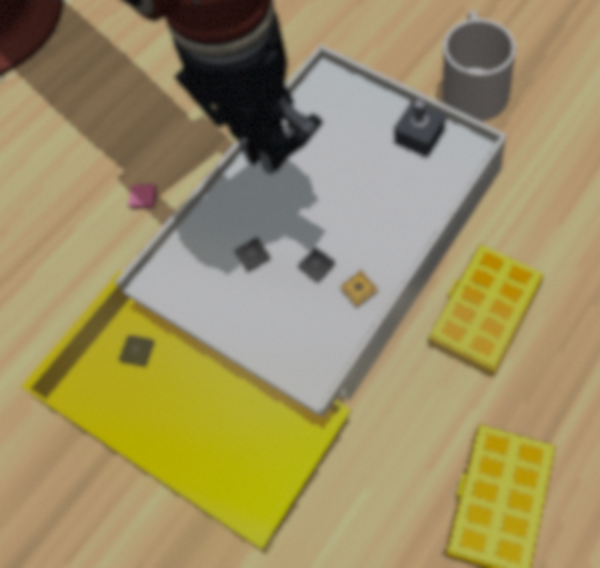

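The first reject now lies in the scrap box at (136,350), and nothing else has moved. I go on to the second insert, at (0.509,−0.074).

servo_tool([
  [[14, 0.002, -0.003, -0.02, 0], [14, 0.002, -0.002, -0.02, 0], [14, 0, 0, -0.02, 0], [14, 0, 0, -0.015, 0], [14, 0, 0, -0.008, 0], [14, 0, 0, -0.005, 0], [14, 0, 0, -0.003, 0], [14, 0, 0, 0, 0]],
])

```text
time: 7.45
tool_pos: [0.5061, -0.0303, 0.0676]
tool_rot: [0.0, 0.686, 0.727, 0.0]
contact_force: [-0.2, 0.4, 0.4]
gripper_width: 0.14
grasp_force: 0.0
```

servo_tool([
  [[14, 0.0, -0.003, 0, 0], [14, 0.0, -0.004, 0, 0], [14, 0.0003, -0.004, 0, 0], [14, 0.0003, -0.004, 0, 0], [14, 0.0003, -0.004, 0, 0], [14, 0.0003, -0.004, 0, 0], [14, 0.0003, -0.004, 0, 0], [14, 0.0003, -0.005, 0, 0]],
])

```text
time: 8.25
tool_pos: [0.5076, -0.0625, 0.0673]
tool_rot: [-0.0, 0.686, 0.727, -0.0]
contact_force: [-0.4, 1.1, 0.9]
gripper_width: 0.142
grasp_force: 0.2
```

servo_tool([
  [[14, 0.0003, -0.006, 0, 0], [14, 0.0003, -0.006, 0, 0], [14, 0.0003, -0.006, 0, 0], [14, 0.0003, -0.006, 0, 0], [14, 0.0003, -0.006, 0, 0], [14, 0.0003, -0.006, 0, 0], [14, 0.0003, -0.006, 0, 0], [14, 0.0003, -0.006, 0, 0]],
])

```text
time: 9.05
tool_pos: [0.5101, -0.1107, 0.0673]
tool_rot: [-0.0, 0.686, 0.727, -0.0]
contact_force: [-0.3, 0.2, -1.1]
gripper_width: 0.139
grasp_force: 0.1
```

```bash
python3 - <<'E'
from plant import manip, grab_frame
import cv2
from h import *
f=grab_frame("scene"); cv2.imwrite("pics/s4.png",cv2.resize(f["pixels"][100:384,40:340,::-1],None,fx=2,fy=2))
print(manip.state()["tool_pos"]); report(f,[[202,130],[288,170],[208,298],[106,246]])
E
```

```text
[ 0.51020384 -0.11145215  0.0674124 ]
dark [197.8 231.9] c [ 0.5655 -0.05  ] rect 566 -50 25 25 84
dark [249.4 164.3] c [0.5605 0.128 ] rect 559 129 47 56 7
gold [219.1 243.8] c [ 0.6122 -0.0476] rect 612 -47 22 22 75
```

View pics/s4.png

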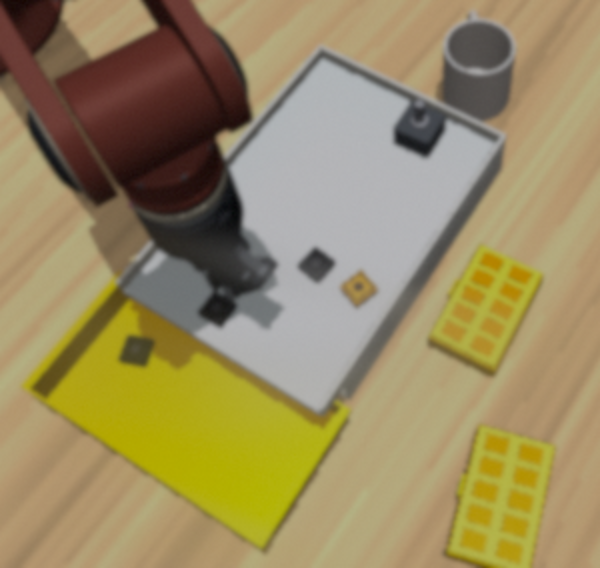

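The second insert (217,306) sits flush ahead of the fingers, near the edge.

servo_tool([
  [[14, 0.0003, -0.0065, 0, 0], [14, 0.0003, -0.0065, 0, 0], [14, 0.0003, -0.0065, 0, 0], [14, 0.0003, -0.0065, 0, 0], [14, 0.0003, -0.0065, 0, 0], [14, 0.0003, -0.0065, 0, 0], [14, 0.0003, -0.0065, 0, 0], [14, 0.0003, -0.0065, 0, 0]],
])

```text
time: 9.9
tool_pos: [0.5125, -0.1628, 0.0673]
tool_rot: [0.0, 0.686, 0.727, -0.0]
contact_force: [-0.4, 0.1, 0.6]
gripper_width: 0.14
grasp_force: 0.0
```

servo_tool([
  [[14, 0, 0, 0.01, 0], [14, 0, 0.01, 0.02, 0], [14, 0, 0.02, 0.03, 0], [10, 0.01, 0.03, 0.03, 0], [10, 0.01, 0.03, 0, 0], [10, 0.01, 0.03, 0, 0], [10, 0.01, 0.03, 0, 0], [10, 0.01, 0.006, 0, 0]],
])

```text
time: 10.7
tool_pos: [0.5628, -0.0036, 0.1582]
tool_rot: [0.0, 0.685, 0.729, 0.001]
contact_force: [-0.9, -0.4, -0.0]
gripper_width: 0.104
grasp_force: 0.0
```

```bash
python3 - <<'E'
from plant import manip, grab_frame
import cv2
from h import *
f=grab_frame("scene"); cv2.imwrite("pics/s5.png",cv2.resize(f["pixels"][100:384,40:340,::-1],None,fx=2,fy=2))
print(manip.state()["tool_pos"]); report(f,[[202,130],[288,170],[208,298],[106,246]])
E
```

```text
[ 0.5640765  -0.00423076  0.15826363]
dark [197.6 231.2] c [ 0.5643 -0.0492] rect 564 -49 29 28 84
gold [219.  243.9] c [ 0.6122 -0.0478] rect 612 -48 22 23 73
```

View pics/s5.png

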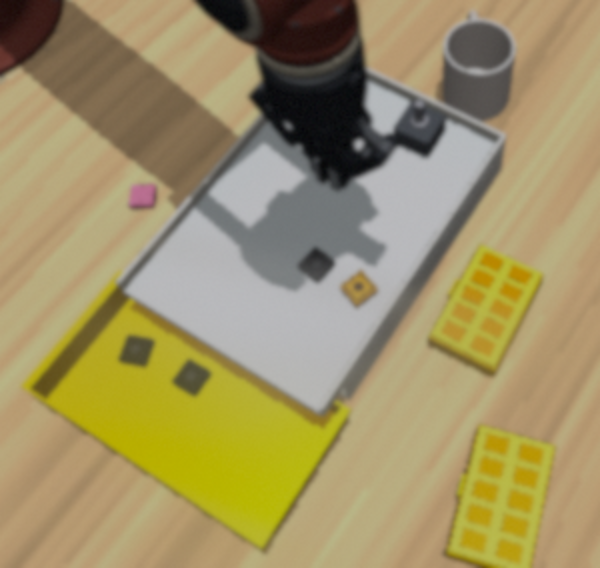

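The second reject is in the box at (192,377). The third (317,264) stands ahead of the fingers, with the gold clear to its right.

servo_tool([
  [[10, -0.002, 0, -0.02, 0], [10, 0, 0, -0.02, 0], [10, 0, 0, -0.02, 0], [10, 0, 0, -0.015, 0], [10, 0, 0, -0.008, 0], [10, 0, 0, -0.005, 0], [10, 0, 0, -0.002, 0], [10, 0, 0, 0, 0]],
])

```text
time: 11.55
tool_pos: [0.5609, -0.0064, 0.0678]
tool_rot: [0.0, 0.686, 0.727, 0.0]
contact_force: [-0.6, -0.2, 0.5]
gripper_width: 0.104
grasp_force: 0.0
```

servo_tool([
  [[10, 0.0, -0.003, 0, 0], [10, 0.0, -0.004, 0, 0], [10, 0.0003, -0.004, 0, 0], [10, 0.0003, -0.004, 0, 0], [10, 0.0003, -0.004, 0, 0], [10, 0.0003, -0.004, 0, 0], [10, 0.0003, -0.004, 0, 0], [10, 0.0003, -0.005, 0, 0]],
])

```text
time: 12.35
tool_pos: [0.5623, -0.0385, 0.0673]
tool_rot: [-0.0, 0.686, 0.727, 0.0]
contact_force: [0.0, 0.8, 0.8]
gripper_width: 0.1
grasp_force: 0.3
```

servo_tool([
  [[10, 0.0003, -0.006, 0, 0], [10, 0.0003, -0.006, 0, 0], [10, 0.0003, -0.006, 0, 0], [10, 0.0003, -0.006, 0, 0], [10, 0.0003, -0.006, 0, 0], [10, 0.0003, -0.006, 0, 0], [10, 0.0003, -0.006, 0, 0], [10, 0.0003, -0.006, 0, 0]],
])

```text
time: 13.15
tool_pos: [0.5647, -0.0867, 0.0673]
tool_rot: [-0.0, 0.686, 0.727, 0.0]
contact_force: [-0.5, 0.3, 0.7]
gripper_width: 0.101
grasp_force: 0.3
```

```bash
python3 - <<'E'
from plant import manip, grab_frame
import cv2
from h import *
f=grab_frame("scene"); cv2.imwrite("pics/s6.png",cv2.resize(f["pixels"][100:384,40:340,::-1],None,fx=2,fy=2))
print(manip.state()["tool_pos"]); report(f,[[202,130],[288,170],[208,298],[106,246]])
E
```

```text
[ 0.56479124 -0.0875433   0.0674042 ]
dark [249.5 164.4] c [0.5606 0.1279] rect 559 129 48 54 5
gold [218.8 243.9] c [ 0.612 -0.048] rect 612 -48 22 23 73
```

View pics/s6.png

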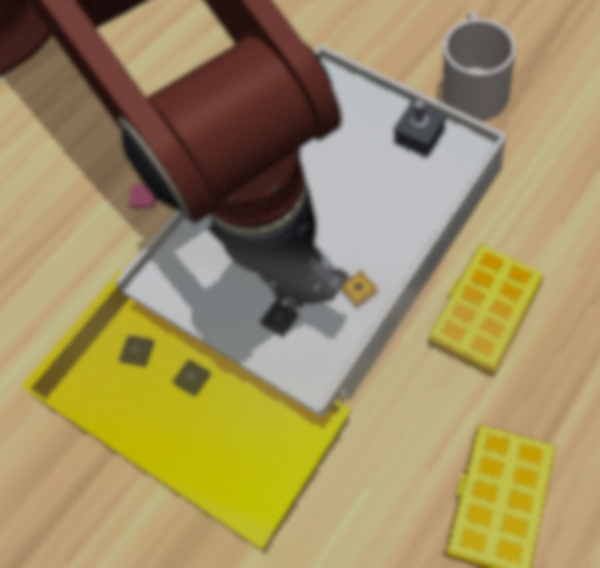

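The third insert (282,318) is square ahead of the fingers, and the gold has not moved.

servo_tool([
  [[10, 0.0003, -0.006, 0, 0], [10, 0.0003, -0.006, 0, 0], [10, 0.0003, -0.006, 0, 0], [10, 0.0003, -0.006, 0, 0], [10, 0.0003, -0.006, 0, 0], [10, 0.0003, -0.006, 0, 0], [10, 0.0003, -0.006, 0, 0], [10, 0.0003, -0.006, 0, 0]],
])

```text
time: 14.0
tool_pos: [0.5671, -0.1347, 0.0673]
tool_rot: [-0.0, 0.686, 0.727, -0.0]
contact_force: [-0.0, 1.2, -0.5]
gripper_width: 0.101
grasp_force: 0.3
```

servo_tool([
  [[10, 0.0003, -0.006, 0, 0], [10, 0.0003, -0.006, 0, 0], [10, 0.0003, -0.006, 0, 0], [10, 0.0003, -0.006, 0, 0], [10, 0, -0.002, 0, 0], [10, 0, 0, 0.01, 0], [10, 0, 0.01, 0.03, 0], [10, 0, 0.02, 0.04, 0]],
])

```text
time: 14.8
tool_pos: [0.5667, -0.1301, 0.1464]
tool_rot: [-0.002, 0.687, 0.727, -0.001]
contact_force: [0.2, 0.2, 0.9]
gripper_width: 0.098
grasp_force: 0.0
```

servo_tool([
  [[10, -0.01, 0.03, 0.04, 0], [10, -0.01, 0.03, 0.03, 0], [10, -0.01, 0.03, 0, 0], [10, 0, 0.02, 0, 0], [10, 0, 0, 0, 0], [10, 0, 0, 0, 0], [10, 0, 0, 0, 0], [10, 0, 0, 0, 0]],
])

```text
time: 15.6
tool_pos: [0.5385, -0.0216, 0.2163]
tool_rot: [-0.0, 0.687, 0.727, -0.0]
contact_force: [-0.4, 0.0, 0.1]
gripper_width: 0.1
grasp_force: 0.0
```

```bash
python3 - <<'E'
from plant import manip, grab_frame
import cv2
from h import *
f=grab_frame("scene"); cv2.imwrite("pics/s7.png",cv2.resize(f["pixels"][100:384,40:340,::-1],None,fx=2,fy=2))
print(manip.state()["tool_pos"]); report(f,[[202,130],[288,170],[208,298],[106,246]])
E
```

```text
[ 0.53849224 -0.02159286  0.21634423]
dark [249.4 164.3] c [0.5605 0.128 ] rect 559 129 47 56 7
dark [194.2 156.9] c [0.4557 0.0808] rect 458 85 57 107 3
gold [219.1 243.8] c [ 0.6122 -0.0476] rect 612 -47 22 22 75
```

View pics/s7.png

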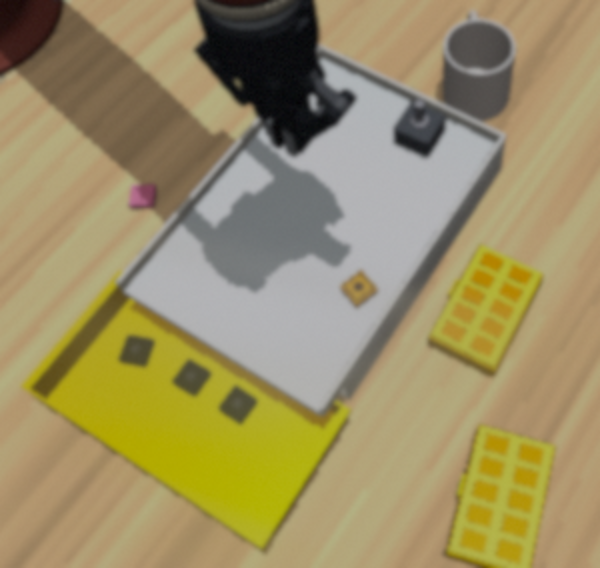

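All three rejects lie flat in the scrap box at (136,350), (192,377) and (238,404). The gold insert and the bystanders are where they started, and the arm is clear, so I hand in.

```bash
python3 -c "
from plant import manip; print(manip.job_done())"
```

```text
the job is handed in; nothing more can be done
None
```

The job is handed in: all three dark inserts were swept into the yellow scrap box, and the last picture shows nothing else moved; no verdict was returned.

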